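# Hook the shelf bracket into the slotted uprights and lock it

## Task

Take the small steel shelf bracket that has two hooked tabs by its wooden rib, push both tabs into the slots of the two grey uprights, then press it down until it sits fully home and the spring catch has snapped out over its plate. Ease it in gently by feel, without forcing it against the stand, leave it locked there, and leave the single-tab bracket and everything else on the bench where they are.

Things in the scene. Friction and masses are not known exactly. Their poses are not given: they have to be found in the camera images.
- bracket: Steel shelf bracket, 0.3 to 0.5 kg, the one with TWO hooked tabs, standing on its plate. Origin: underside of the plate, mid-width, at its rear edge; +x out of the rear (as the tabs point), z up. Plate x -85 to 0, y +-55, 5 mm thick, front lip 13 mm high. Two rear cheeks at y +-40, 26 mm wide, 4 mm thick (rear face at x 0), up to z 50, each with a tab.
- bracket_grip (a point): Where to grip: a point in the wooden rib that stands along the middle of the bracket's plate, at (-40, 0, 47) mm in the bracket's frame. The rib is 14 mm thick in y, x -71 to -9, top at z 62; fingers close along the bracket's y.
- tab_left (a point): Rear end of the tab at y +40, at (11, 40, 40) mm of the bracket's frame. A tab is 6 mm thick in y: a neck at z 36 to 44 runs rearwards from the cheek, then a tongue at x 6 to 11 hangs from z 44 down to z 20.
- tab_right (a point): The same point on the like tab at y -40 of the bracket.
- spare: Similar bracket (0.3 kg), narrower (70 mm) with ONE central tab: does not fit, leave it alone. Origin and axes as for the other bracket.
- stand: Foot of the slotted stand, fixed to the bench. Origin on the bench, midway between its two grey steel uprights, under their front face (plane x 0); it looks along -x, where the bracket hangs; tabs go in along +x. The uprights (30 mm wide, at y +-40, top at z 163) are bolted on through long holes: they sit up to 8 mm to either side (y) and 4.5 mm higher or lower than said; not reported.
- seat (a point): Point of the foot where the bracket's origin nominally comes to lie: (0, 0, 70) mm of the stand; truly up to 8 mm aside (y) and 4.5 mm up or down, as the uprights are set. Each upright has a slot 8.6 mm wide, from 36 to 76 mm above the true seat, at y +-40 of it; the front wall is 4 mm thick, hollow behind.
- entry (a point): Nominal bracket origin for entering: (0, 0, 94) mm of the stand, axes parallel to the stand's; tabs pass within 8 mm above or below, 1.3 mm aside of the true place. In till the cheeks meet the front face (1.8 mm play), down 24 mm till the necks rest on the slot ends. The plate's rear edge pushes past the catch (5 to 12 N); home, the force rises steeply: about 15 N at the grip is plenty.
- catch (a joint): Spring catch midway between the uprights: a 22 mm wide steel nose, sloping in front, flattish underneath, its lower edge 6 mm above the seat (it goes with the uprights), standing 4.5 mm out of the front face. Value in m: 0 = out (at rest and when locked over the plate), up to 0.009 pushed in (stand's +x). Spring 3 N at 0, 5 N at 0.0045.
- chisel: Steel chisel, 180 mm long, lying, bystander.
- block: Dark wooden block 70 x 50 x 40 mm, bystander.
- finial: Turned brass finial, 48 mm across, 72 mm tall, bystander.
Not all that is in view belongs to the job. What is shaped like the stand but green, purple or turquoise is not meant.

How it is judged (in metres and radians):
On the way:
1. both tabs are through the slots while the bracket is still held high, its underside 80 to 112 mm above the bench (x of bracket in the frame of stand between -0.004 and 0.004 m and y of bracket in the frame of stand between -0.011 and 0.011 m and angle between the x axis of bracket and the x axis of stand, either way round below 0.1 rad and z of bracket in the frame of stand between 0.08 and 0.112 m), for 0.05 s.
At the end, for the whole second after the job is handed in: The two-tab bracket hangs released and still in the uprights: origin 63 to 77.5 mm over the bench, within 11 mm of the foot's centre line and 4 mm of the front face, turned within 0.1 rad of the stand, upright within 0.1 rad, and the catch out again (under 0.8 mm from rest), locked over its plate (x of bracket in the frame of stand between -0.004 and 0.004 m and y of bracket in the frame of stand between -0.011 and 0.011 m and angle between the x axis of bracket and the x axis of stand, either way round below 0.1 rad and z of bracket in the frame of stand between 0.063 and 0.0775 m and angle between bracket's own z axis and vertical below 0.1 rad and value of joint catch below 0.0008 m and linear speed of bracket below 0.02 m/s); the robot touches nothing.
It fails at once if the bracket is forced against the stand with more than 60 N (all contacts together) (contact force between bracket and stand above 60 N).
It fails at once if the fingers or arm press on the stand with more than 15 N (contact force between any of the fingers, the arm and stand above 15 N).
It fails at once if the single-tab bracket is moved by more than 20 mm (distance of spare from where it was at the start of the episode above 0.02 m).
It fails at once if another thing on the bench (chisel, block, finial) is moved by more than 20 mm (distance of any of chisel, block, finial from where it was at the start of the episode above 0.02 m).
It also fails if it takes over 58 s, if anything falls off the work surface, if the arm or the gripper's body presses on something with over 40 N, if the wrist force passes 120 N, or if a joint passes its speed limit or range.

## Robot

A 6-joint arm with a two-finger parallel gripper is mounted at the origin on the work surface. World frame = base frame: x ahead of the robot, y to its left, z up, the work surface at z = 0. Lengths are in mm, angles in rad, forces in N, time in s.
With the tool pointing down it reaches from about 350 to 775 mm from the base axis. Payload 7.3 kg.
Tool frame: the origin (TCP) lies at the very end of the fingers, on their centre line; the grasp point (between the pads) lies 19 mm behind it; z points along the fingers, y is the line along which they close (so a half turn about z gives the same grasp; the last joint's range is limited). The gripper opens to 92 mm and grips with 3 to 60 N. Pads are 19 mm wide; open, the fingers measure 130 mm over their backs; the gripper's body (75 mm by 190 mm) begins 47 mm behind the grasp point.
Start: joints at [1.178, 0.342, 1.524, -0, 1.275, -0.146], TCP at [128.243, 509.116, 226.741] pointing down, gripper open.
Joint ranges: [-2.53, 2.53], [-0.77, 2.02], [0.04, 2.7], [-1, 4.14], [0.28, 2.66], [-3.11, 3.11]. Speed limits (rad/s): [2.57, 2.57, 3.14, 3.14, 3.14, 3.14].

## Interface

Orientations are given as [roll, pitch, yaw] about the fixed x, y, z axes, in that order (R = Rz(yaw) Ry(pitch) Rx(roll)).
In Python, from plant import bot gives the robot as it stands.
- The arm moves only by the tool jog_arm, never from a script. Its argument "targets" is a list of rows, each an object with "xyz": the shift along the tool's x, y, z as a fraction of full scale, a list of three; "spin": the turn about the tool's z as a fraction of full scale. In form: [{"xyz": [x, y, z], "spin": spin}, ...]. A call has exactly 10 rows; each row shifts and turns the commanded pose from where the row before left it, along the tool's axes as they then stand; what a row does not reach is not made up. Full scale, the value 1, is 80 mm for a shift and 0.1 rad for a turn. A row lasts 1/8 s, in which the tool goes at most 62.5 mm and 10.7 degrees, less where a joint would pass 70% of its speed; a pose out of reach is approached as far as the arm can. A call with a number of a shift or a turn outside -1 to 1 is refused whole. A call with a gripper value outside its range is refused whole. "gripper" is the opening in per cent of the stroke, from 0 (shut) to 100 (fully open), set as the call begins (left out, the last holds). The fingers move at their own pace and stop on an object; the grip force is fixed at half the most. Time passes only in rows, so rows that do not move let the fingers close, or fill a call up. It gives the time, the measured TCP pose, the force, the opening and the grip force at its end, in the units of the state.
- bot.get_obs(): the state, without advancing time (a new reading comes with each control period).
- bot.capture(name): name is "scene" or "side" or "wrist"; returns the picture (400x640x3 uint8, blue, green, red); there is no depth.
- bot.get_calibration(name): a dict with "vfov" (degrees; the focal length in pixels is half the picture's height over the tangent of half this angle, whatever the lens; pixels are square), "cx", "cy" (the principal point, pixels), "eye" and "rotation" of the camera in the world. Camera axes: x right, y down, z forward; pixel columns grow to the right and rows downward; lengths in mm; the calibration is good to about 2 mm. A picture is of the moment at which its call begins: read the wrist's pose just before it. get_calibration takes no time and is no camera call; for the wrist camera it gives the pose at the moment of the call.
- bot.close_job(): hands the job in; it is judged then, once.
The state is a dict: "time": time; "joint_positions": joint angles; "dq": joint speeds; "tau": joint torques, N m; "tool_pos": TCP position; "tcp_rot": TCP orientation; "contact_force": force on the tool from outside, world axes, zero at the start; "moment": the same for the moment, N m; "grip_width": finger opening in mm; "finger_force": force on a finger pad.
Only numpy, scipy, OpenCV 4.12 (cv2) and the standard library are available. Lean on these libraries where they do the work, as an engineer would, in place of code of your own. Each camera call takes 0.05 s, during which the arm holds its last target. There are 200 camera calls.

## Working session

There is one attempt and no reset: what is moved stays moved. The work goes in short steps, Python scripts to look and compute and a tool call to move; the robot and the scene stay as the last step left them, time stands still between calls to the robot, and variables do not carry over. Pictures are saved under pics/ and viewed, at most 10 in all, crops included, and the job is handed in when it is done.

Besides the shell and the picture viewer there is one more tool, called after "Call:" in YAML: its name, and indented under it one key for each argument. jog_arm: Moves the arm, as the interface text tells. Shift numbers are shares of 80 mm and turn numbers shares of 0.1 rad, none past 1 either way. Its arguments: {"type":"object","properties":{"targets":{"type":"array","items":{"type":"object","properties":{"xyz":{"type":"array","items":{"type":"number"}},"spin":{"type":"number"}}}},"gripper":{"type":"number"}},"required":["targets"]}

```bash
mkdir -p pics
python3 - <<'E'
from plant import bot
import cv2
print(bot.get_obs())
for n in("scene","side","wrist"):
    c=bot.get_calibration(n);print(n,c)
    cv2.imwrite(f"pics/{n}0.png",bot.capture(n))
E
```

```text
{'time': 0.0, 'joint_positions': array([ 1.17800334e+00,  3.42731807e-01,  1.52506161e+00, -1.31122863e-05,
        1.27538364e+00, -1.46022044e-01]), 'dq': array([-0.00102652,  0.00075749,  0.0015169 ,  0.00064156, -0.00116937,
       -0.00087318]), 'tau': array([-2.13531515e-03, -4.31246924e+01, -2.44223052e+01,  7.17605883e-02,
        5.56988013e-02, -9.17575017e-05]), 'tool_pos': array([128.07324912, 508.70121089, 226.02468479]), 'tcp_rot': array([-3.14002328e+00, -2.18132077e-04,  2.89482536e+00]), 'contact_force': array([-0.59288782,  0.30039717, -0.17111053]), 'moment': array([ 0.00654778, -0.03774944, -0.00449834]), 'finger_force': 0.0, 'grip_width': 91.76948896819059}
scene {'vfov': 45.979362770722496, 'cx': 314.58232991228044, 'cy': 199.98961571593176, 'eye': array([1277.47217989,  -77.30775896, 1068.28112617]), 'rotation': array([-2.48285552,  0.00811044,  1.31554191])}
side {'vfov': 57.710026148435, 'cx': 318.2359180167008, 'cy': 201.54154567080468, 'eye': array([366.08337565, 756.09983904, 786.75302387]), 'rotation': array([-2.38431847,  0.01870698, -2.86364116])}
wrist {'vfov': 65.41417393085828, 'cx': 318.035318393774, 'cy': 195.03374938321045, 'eye': array([ 48.26645439, 528.83417821, 383.64772733]), 'rotation': array([2.83441311e+00, 6.28869351e-04, 1.32472369e+00])}
```

View pics/scene0.png

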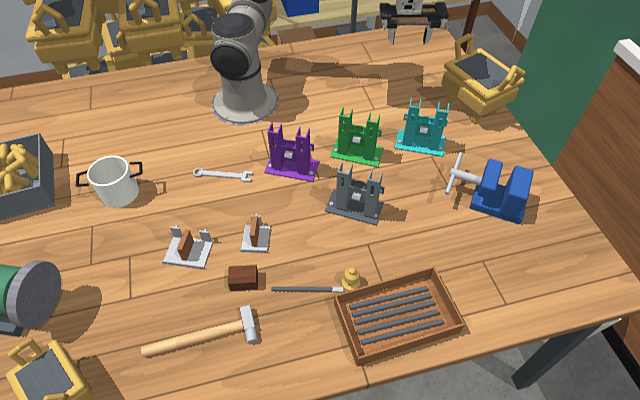

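View pics/side0.png

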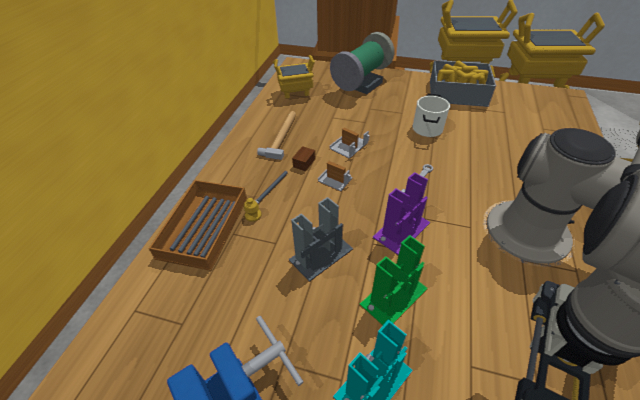

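The scene view shows the two-tab bracket at (188,248), the single-tab one at (256,233) and the grey stand at (355,200) with its catch facing the scene camera. In the side view they are at (350,143), (335,177) and (320,240).

```bash
cat > h.py <<'E'
import numpy as np, cv2
from scipy.spatial.transform import Rotation as Ro
def ray(c,u,v):
    f=200/np.tan(np.radians(c["vfov"])/2)
    d=Ro.from_euler("xyz",c["rotation"]).apply([(u-c["cx"])/f,(v-c["cy"])/f,1]); return c["eye"],d
def onz(c,u,v,z):
    e,d=ray(c,u,v); return e+d*(z-e[2])/d[2]
def proj(c,p):
    f=200/np.tan(np.radians(c["vfov"])/2)
    q=Ro.from_euler("xyz",c["rotation"]).inv().apply(np.array(p)-c["eye"])
    return q[...,:2]/q[...,2:]*f+[c["cx"],c["cy"]]
def tri(r1,r2):
    (a,d),(b,e)=r1,r2; s=np.linalg.lstsq(np.c_[d,-e],b-a,rcond=None)[0]
    p,q=a+d*s[0],b+e*s[1]; return (p+q)/2,np.linalg.norm(p-q)
E
python3 - <<'E'
from h import *
from plant import bot
s=bot.get_calibration("scene");d=bot.get_calibration("side")
for n,u,v in(("br",188,262),("sp",256,248),("stand",353,212),("block",242,285),("fin",350,290)):print(n,onz(s,u,v,0).round())
a=cv2.imread("pics/scene0.png");b=cv2.imread("pics/side0.png")
A=cv2.resize(a[155:280,155:395],(800,417),interpolation=cv2.INTER_CUBIC)
cv2.imwrite("pics/a.png",A)
B=cv2.resize(b[120:285,280:380],(364,600),interpolation=cv2.INTER_CUBIC)
cv2.imwrite("pics/b.png",B)
E
```

```text
br [ 588. -247.    0.]
sp [591. -68.   0.]
stand [544. 217.   0.]
block [ 690. -122.    0.]
fin [773. 137.   0.]
```

View pics/a.png

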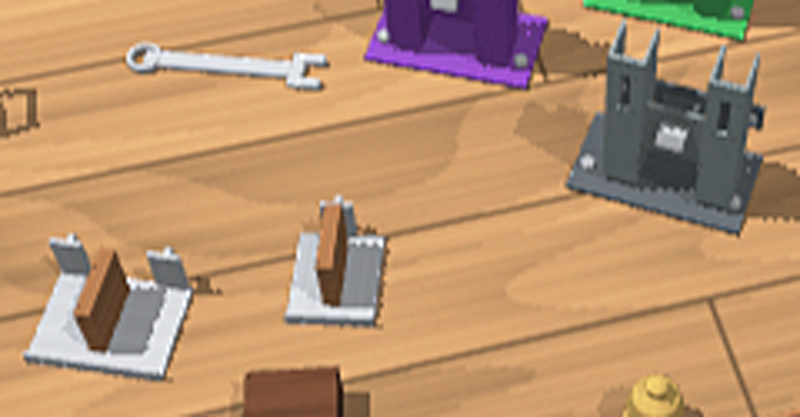

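View pics/b.png

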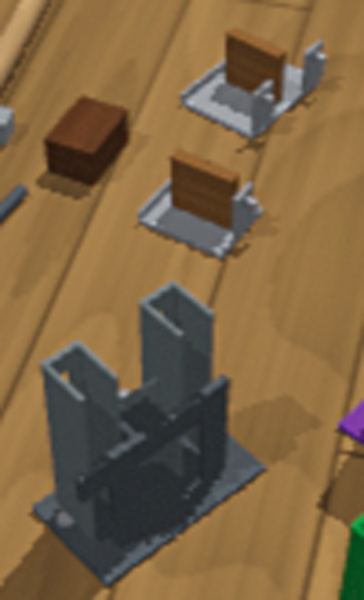

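Run:
```python
from h import *
from plant import bot
s=bot.get_calibration("scene");d=bot.get_calibration("side")
f=lambda u,v:(155+u*.3,155+v*.3)
P=lambda u,v,z:onz(s,*f(u,v),z)
a,b=P(83,307,62),P(112,252,62); print("rib",a,b,np.linalg.norm(a-b),np.arctan2(*(b-a)[1::-1]))
a,b=P(25,360,5),P(165,377,5); print("lip",a,b,np.linalg.norm(a-b),np.arctan2(*(b-a)[1::-1]))
a,b=P(568,187,0),P(742,233,0); print("foot",a,b,np.linalg.norm(a-b),np.arctan2(*(b-a)[1::-1]))
g=lambda u,v:(280+u*.275,120+v*.275)
# side: rib top, foot corners
Q=lambda u,v,z:onz(d,*g(u,v),z)
a,b=Q(228,32,62),Q(283,52,62); print("rib side",a,b,np.linalg.norm(a-b),np.arctan2(*(b-a)[1::-1]))
a,b=Q(265,468,4),Q(108,583,4); print("foot rear side",a,b,np.linalg.norm(a-b),np.arctan2(*(b-a)[1::-1]))
```

```text
rib [ 579.01557358 -253.22027008   62.        ] [ 534.25510023 -227.35088864   62.        ] 51.698402977519 2.617543093654471
lip [ 576.81359886 -310.91749724    5.        ] [ 619.96031559 -207.16041539    5.        ] 112.37068656189543 1.176706737302862
foot [521.2383328  142.53410701   0.        ] [603.72878422 268.63188014   0.        ] 150.68285556997307 0.9914892820680729
rib side [ 580.04946545 -246.03996645   62.        ] [ 524.37201141 -228.3498992    62.        ] 58.42017945369067 2.8339555947883475
foot rear side [447.94452592 189.54644675   4.        ] [530.26129349 310.75628957   4.        ] 146.51920085643192 0.9742174923993279
```

Call:
jog_arm:
  targets:
    - {"xyz": [-0.72, -0.28, 0]}
    - {"xyz": [-0.72, -0.28, 0]}
    - {"xyz": [-0.72, -0.28, 0]}
    - {"xyz": [-0.72, -0.28, 0]}
    - {"xyz": [-0.72, -0.28, 0]}
    - {"xyz": [-0.21, -0.656, 0]}
    - {"xyz": [-0.21, -0.656, 0]}
    - {"xyz": [-0.21, -0.656, 0]}
    - {"xyz": [-0.21, -0.656, 0]}
    - {"xyz": [-0.21, -0.656, 0]}
  gripper: 100

```text
invalid input
```

Call:
jog_arm:
  targets:
    - {"xyz": [-0.21, -0.656, 0]}
    - {"xyz": [-0.44, -0.405, 0.08]}
    - {"xyz": [-0.44, -0.405, 0.08]}
    - {"xyz": [-0.44, -0.405, 0.08]}
    - {"xyz": [-0.44, -0.405, 0.08]}
    - {"xyz": [-0.44, -0.405, 0.08]}
    - {"xyz": [-0.44, -0.405, 0.08]}
    - {"xyz": [0, 0, 0], "spin": 0.75}
    - {"xyz": [0, 0, 0], "spin": 0.75}
    - {"xyz": [0, 0, 0]}

```text
invalid input
```

Run:
```python
from plant import bot
import cv2,json
o=bot.get_obs();c=bot.get_calibration("wrist");print(o["time"],o["tool_pos"],o["tcp_rot"],c)
cv2.imwrite("pics/w1.png",bot.capture("wrist"))
```

```text
0.15 [128.12249755 508.84399636 226.23508098] [-3.14051847e+00 -1.72384060e-04  2.89480695e+00] {'vfov': 65.41417393085828, 'cx': 318.035318393774, 'cy': 195.03374938321045, 'eye': array([ 48.27725789, 528.8605413 , 383.73802532]), 'rotation': array([2.83438174e+00, 4.07008252e-04, 1.32472341e+00])}
```

View pics/w1.png

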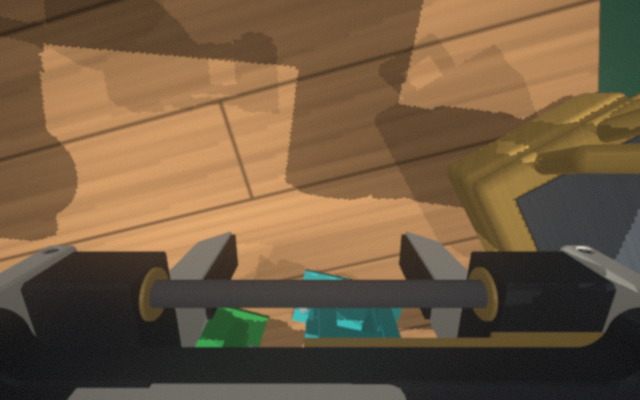

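The view looks ahead of the fingers, with the gripper filling the lower part. The rows probably need "spin" given explicitly. I'll look with the bracket ahead of the tool.

Call:
jog_arm:
  targets:
    - {"xyz": [-0.72, -0.28, 0], "spin": 0}
    - {"xyz": [-0.72, -0.28, 0], "spin": 0}
    - {"xyz": [-0.72, -0.28, 0], "spin": 0}
    - {"xyz": [-0.72, -0.28, 0], "spin": 0}
    - {"xyz": [-0.72, -0.28, 0], "spin": 0}
    - {"xyz": [-0.21, -0.656, 0], "spin": 0}
    - {"xyz": [-0.21, -0.656, 0], "spin": 0}
    - {"xyz": [-0.21, -0.656, 0], "spin": 0}
    - {"xyz": [-0.21, -0.656, 0], "spin": 0}
    - {"xyz": [-0.21, -0.656, 0], "spin": 0}
  gripper: 100

```text
time: 1.45
tool_pos: [397.4, 53.5, 226.8]
tcp_rot: [3.141, 0.001, 2.895]
contact_force: [1.3, -0.9, -0.6]
grip_width: 91.8
finger_force: 0.0
```

Call:
jog_arm:
  targets:
    - {"xyz": [-0.21, -0.656, 0], "spin": 0}
    - {"xyz": [-0.5, -0.365, 0.06], "spin": 0}
    - {"xyz": [-0.5, -0.365, 0.06], "spin": 0}
    - {"xyz": [-0.5, -0.365, 0.06], "spin": 0}
    - {"xyz": [-0.5, -0.365, 0.06], "spin": 0}
    - {"xyz": [-0.5, -0.365, 0.06], "spin": 0}
    - {"xyz": [-0.5, -0.365, 0.06], "spin": 0}
    - {"xyz": [-0.5, -0.365, 0.06], "spin": 0}
    - {"xyz": [0, 0, 0], "spin": 0.75}
    - {"xyz": [0, 0, 0], "spin": 0.75}

```text
time: 2.7
tool_pos: [622.5, -267.0, 191.7]
tcp_rot: [3.141, -0.002, 2.742]
contact_force: [-0.3, -0.7, -0.2]
grip_width: 91.8
finger_force: 0.0
```

Run:
```python
from plant import bot
from h import *
import pickle
bot.capture("side")
o=bot.get_obs();c=bot.get_calibration("wrist");print(o["time"],o["tool_pos"],o["tcp_rot"])
im=bot.capture("wrist");pickle.dump((c,im),open("w2.pkl","wb"))
cv2.imwrite("pics/w2.png",im);print(proj(c,o["tool_pos"]))
```

```text
2.75 [ 622.4317111  -266.69612357  192.07107702] [ 3.14125481e+00 -1.49567603e-03  2.73892771e+00]
[318.17609638 249.88110034]
```

View pics/w2.png

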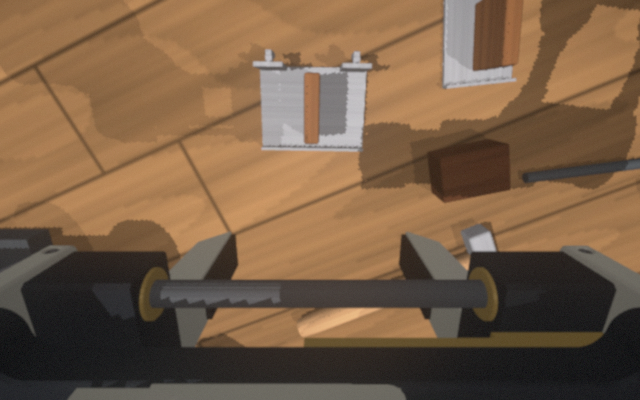

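The bracket is in view: rib from (313,72) to (311,143), lip along row 150, and the tabs at (269,55) and (357,57).

Run:
```python
from h import *
import pickle
c,im=pickle.load(open("w2.pkl","rb"))
hsv=cv2.cvtColor(im,cv2.COLOR_BGR2HSV);print(hsv[110,311],hsv[110,318],hsv[110,280],hsv[170,280])
m=cv2.inRange(hsv,(0,110,60),(15,255,200));m[:, :295]=0;m[:,335:]=0;m[:65]=0;m[148:]=0
n=np.argwhere(m)[:,::-1].astype(np.float32);r=cv2.minAreaRect(n);b=cv2.boxPoints(r);print(r,b)
for t,bb in((62,b),):
    W=np.array([onz(c,*p,t) for p in bb]);print(W.round(1))
    k=np.linalg.norm(np.roll(W,-1,0)-W,axis=1);print(k)
for y in (75,90,110,130,140):
    x=np.flatnonzero(m[y]);print(y,x.min(),x.max(),onz(c,x.min(),y,62)[:2].round(1),onz(c,x.max()+1,y,62)[:2].round(1))
# plate lip corners and cheek outer corners
l,rr=onz(c,261,151,0),onz(c,363,153,0);print("lip",l,rr,np.linalg.norm(l-rr),np.arctan2(*(rr-l)[1::-1])+np.pi/2)
l,rr=onz(c,253,64,50),onz(c,372,67,50);print("cheek",l,rr,np.linalg.norm(l-rr),np.arctan2(*(rr-l)[1::-1])+np.pi/2,(l+rr)/2)
```

```text
[ 12 131 164] [ 12 108 139] [150   3 169] [ 15 127 190]
((317.5, 103.5), (77.0, 33.0), 90.0) [[301.  65.]
 [334.  65.]
 [334. 142.]
 [301. 142.]]
[[ 517.4 -237.8   62. ]
 [ 528.4 -211.8   62. ]
 [ 589.2 -236.5   62. ]
 [ 577.3 -264.5   62. ]]
[28.24329322 65.59274089 30.33475815 65.58592269]
75 305 318 [ 526.1 -237.9] [ 530.8 -226.8]
90 305 318 [ 537.3 -242.8] [ 542.1 -231.5]
110 305 317 [ 552.8 -249.6] [ 557.3 -239. ]
130 305 317 [ 568.8 -256.7] [ 573.5 -245.8]
140 305 317 [ 577.1 -260.3] [ 581.8 -249.4]
lip [ 575.48692792 -316.41872308    0.        ] [ 622.60218284 -211.42545563    0.        ] 115.08011755242595 2.7197824712356446
cheek [ 498.69691159 -276.94060414   50.        ] [ 542.48333467 -180.23706123   50.        ] 106.15472696959112 2.7164207631131205 [ 520.59012313 -228.58883268   50.        ]
```

Call:
jog_arm:
  targets:
    - {"xyz": [0.41, -0.035, 0.2], "spin": 0.09}
    - {"xyz": [0.41, -0.035, 0.2], "spin": 0.09}
    - {"xyz": [0, 0, 0.5], "spin": 0}
    - {"xyz": [0, 0, 0.5], "spin": 0}
    - {"xyz": [0, 0, 0.5], "spin": 0}
    - {"xyz": [0, 0, 0.1], "spin": 0}
    - {"xyz": [0, 0, 0.05], "spin": 0}
    - {"xyz": [0, 0, 0], "spin": 0}
    - {"xyz": [0, 0, 0], "spin": 0}
    - {"xyz": [0, 0, 0], "spin": 0}

```text
time: 4.05
tool_pos: [560.4, -246.2, 30.0]
tcp_rot: [-3.141, 0.002, 2.727]
contact_force: [0.1, 0.0, -0.4]
grip_width: 91.8
finger_force: 0.0
```

Call:
jog_arm:
  targets:
    - {"xyz": [0, 0, 0], "spin": 0}
    - {"xyz": [0, 0, 0], "spin": 0}
    - {"xyz": [0, 0, 0], "spin": 0}
    - {"xyz": [0, 0, 0], "spin": 0}
    - {"xyz": [0, 0, 0], "spin": 0}
    - {"xyz": [0, 0, 0], "spin": 0}
    - {"xyz": [0, 0, 0], "spin": 0}
    - {"xyz": [0, 0, 0], "spin": 0}
    - {"xyz": [0, 0, 0], "spin": 0}
    - {"xyz": [0, 0, 0], "spin": 0}
  gripper: 0

```text
time: 5.3
tool_pos: [560.0, -246.0, 29.1]
tcp_rot: [-3.142, 0.0, 2.727]
contact_force: [0.6, -0.9, -0.1]
grip_width: 13.7
finger_force: 30.0
```

Call:
jog_arm:
  targets:
    - {"xyz": [0, 0, -0.2], "spin": 0}
    - {"xyz": [0, 0, -0.4], "spin": 0}
    - {"xyz": [0, 0, -0.5], "spin": 0}
    - {"xyz": [0, 0, -0.5], "spin": 0}
    - {"xyz": [0, 0, -0.4], "spin": 0}
    - {"xyz": [0, 0, 0], "spin": 0.87}
    - {"xyz": [0, 0, 0], "spin": 0.87}
    - {"xyz": [0.15, 0.3, 0], "spin": 0}
    - {"xyz": [0.25, 0.5, 0], "spin": 0}
    - {"xyz": [0.25, 0.5, 0], "spin": 0}

```text
time: 6.55
tool_pos: [574.1, -129.3, 189.4]
tcp_rot: [3.141, -0.001, 2.552]
contact_force: [1.1, -1.0, -5.0]
grip_width: 13.5
finger_force: 30.0
```

Call:
jog_arm:
  targets:
    - {"xyz": [0.25, 0.5, 0], "spin": 0}
    - {"xyz": [0.25, 0.5, 0], "spin": 0}
    - {"xyz": [0.25, 0.5, 0], "spin": 0}
    - {"xyz": [0.25, 0.5, 0], "spin": 0}
    - {"xyz": [0.25, 0.5, 0], "spin": 0}
    - {"xyz": [0.25, 0.5, 0], "spin": 0}
    - {"xyz": [0.2, 0.4, 0], "spin": 0}
    - {"xyz": [0.1, 0.3, 0], "spin": 0}
    - {"xyz": [0, 0.2, 0], "spin": 0}
    - {"xyz": [0, 0, 0], "spin": 0}

```text
time: 7.8
tool_pos: [627.6, 209.8, 188.9]
tcp_rot: [-3.141, -0.001, 2.554]
contact_force: [-0.3, -0.1, -5.2]
grip_width: 13.9
finger_force: 30.0
```

Run:
```python
from plant import bot
from h import *
import pickle
bot.capture("side")
o=bot.get_obs();c=bot.get_calibration("wrist");print(o["time"],o["tool_pos"],o["tcp_rot"],o["contact_force"])
im=bot.capture("wrist");pickle.dump((c,im,o),open("w3.pkl","wb"))
cv2.imwrite("pics/w3.png",im)
```

```text
7.85 [627.46195037 208.91421067 188.96953346] [-3.14058365e+00 -7.28724057e-04  2.55359171e+00] [-0.59450808  0.96682878 -5.56008165]
```

View pics/w3.png

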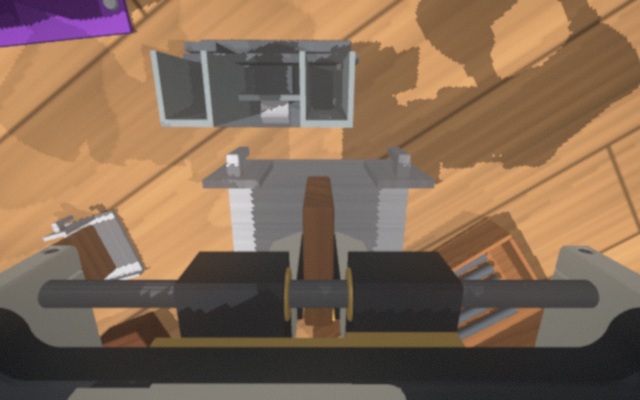

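The uprights' rims run in front along row ≈125, at cols 161–211 and 300–352. The bracket's cheeks lie at row ≈184 with tabs at (237,157) and (400,157). I overshot sideways by about 35 mm. Measuring both in this picture.

Run:
```python
import pickle,numpy as np,cv2
from h import *
c,im,o=pickle.load(open("w3.pkl","rb"))
g=cv2.cvtColor(im,cv2.COLOR_BGR2GRAY)
h=cv2.cvtColor(im,cv2.COLOR_BGR2HSV)
for r in(121,123,125): print(r,[ (a,b) for a,b in ((x,int(g[r,x])) for x in list(range(156,166))+list(range(206,216))+list(range(295,304))+list(range(347,358)))])
for x in(175,195,315,335): print("col",x,[(y,int(h[y,x,1]),int(g[y,x])) for y in range(117,131)])
for r in(155,160): print(r,[(x,int(g[r,x])) for x in list(range(224,252))+list(range(385,415))])
for x in(215,290,350,425): print("col",x,[(y,int(h[y,x,1]),int(g[y,x])) for y in range(150,192,2)])
for r in(178,183): print(r,[(x,int(g[r,x])) for x in list(range(198,215))+list(range(425,440))])
```

```text
121 [(156, 151), (157, 154), (158, 151), (159, 158), (160, 168), (161, 177), (162, 177), (163, 176), (164, 181), (165, 184), (206, 182), (207, 181), (208, 184), (209, 182), (210, 184), (211, 179), (212, 157), (213, 119), (214, 94), (215, 90), (295, 126), (296, 126), (297, 125), (298, 126), (299, 138), (300, 158), (301, 177), (302, 182), (303, 179), (347, 175), (348, 178), (349, 178), (350, 177), (351, 176), (352, 158), (353, 132), (354, 117), (355, 116), (356, 116), (357, 114)]
123 [(156, 152), (157, 154), (158, 152), (159, 152), (160, 160), (161, 167), (162, 165), (163, 165), (164, 171), (165, 176), (206, 183), (207, 183), (208, 184), (209, 182), (210, 183), (211, 179), (212, 160), (213, 125), (214, 95), (215, 89), (295, 123), (296, 124), (297, 123), (298, 125), (299, 132), (300, 157), (301, 178), (302, 181), (303, 184), (347, 179), (348, 178), (349, 180), (350, 180), (351, 176), (352, 157), (353, 132), (354, 116), (355, 115), (356, 114), (357, 112)]
125 [(156, 150), (157, 150), (158, 150), (159, 151), (160, 154), (161, 162), (162, 163), (163, 163), (164, 164), (165, 164), (206, 184
[... 4129 characters left out ...]
(204, 134), (205, 124), (206, 114), (207, 115), (208, 115), (209, 114), (210, 116), (211, 116), (212, 117), (213, 115), (214, 115), (425, 108), (426, 107), (427, 108), (428, 106), (429, 107), (430, 106), (431, 109), (432, 111), (433, 113), (434, 114), (435, 111), (436, 108), (437, 110), (438, 118), (439, 141)]
183 [(198, 173), (199, 174), (200, 176), (201, 165), (202, 145), (203, 128), (204, 122), (205, 119), (206, 121), (207, 118), (208, 119), (209, 119), (210, 122), (211, 123), (212, 122), (213, 123), (214, 123), (425, 118), (426, 118), (427, 114), (428, 115), (429, 114), (430, 116), (431, 115), (432, 114), (433, 117), (434, 125), (435, 125), (436, 121), (437, 131), (438, 146), (439, 157)]
```

```bash
python3 -c "
import cv2;a=cv2.imread('pics/w3.png');cv2.imwrite('pics/w3c.png',cv2.resize(a[30:195,140:440],(800,440),interpolation=cv2.INTER_NEAREST))"
```

```text
(no output)
```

View pics/w3c.png

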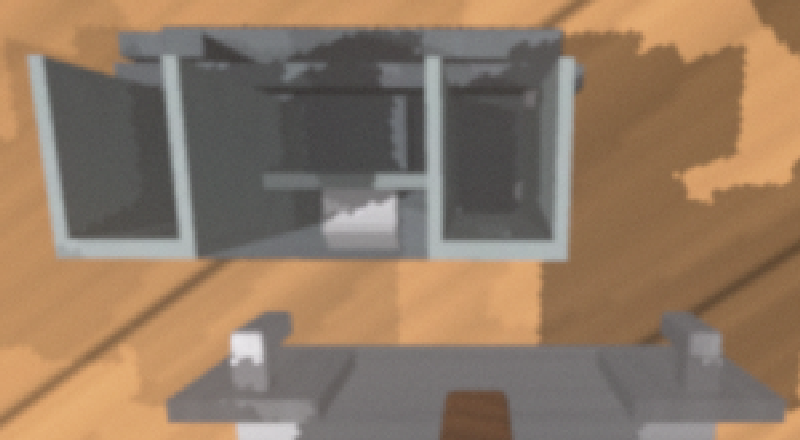

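Both measured in the tool's frame, using the known sizes for depth:
- **Sideways:** the uprights' middle lies 35.2 mm along tool −y.
- **Gap:** the tab ends are about 9 mm short of the front face.
- **Height:** the bracket must come down about 63 mm. The uprights sit about 3 mm high.
- **Yaw:** it agrees within 0.004 rad.

I'll back off 8 mm, shift sideways, lower, and look again.

Call:
jog_arm:
  targets:
    - {"xyz": [-0.05, -0.1, 0], "spin": 0}
    - {"xyz": [-0.05, -0.14, 0], "spin": 0}
    - {"xyz": [0, -0.14, 0], "spin": 0}
    - {"xyz": [0, -0.06, 0], "spin": 0}
    - {"xyz": [0, 0, 0.15], "spin": 0}
    - {"xyz": [0, 0, 0.25], "spin": 0}
    - {"xyz": [0, 0, 0.25], "spin": 0}
    - {"xyz": [0, 0, 0.13], "spin": 0}
    - {"xyz": [0, 0, 0], "spin": 0}
    - {"xyz": [0, 0, 0], "spin": 0}

```text
time: 9.15
tool_pos: [615.6, 175.3, 127.5]
tcp_rot: [3.141, 0.001, 2.553]
contact_force: [0.3, -0.3, -4.9]
grip_width: 13.9
finger_force: 30.0
```

Run:
```python
from plant import bot
from h import *
import pickle
bot.capture("side")
o=bot.get_obs();c=bot.get_calibration("wrist");print(o["time"],o["tool_pos"],o["tcp_rot"],o["contact_force"])
im=bot.capture("wrist");pickle.dump((c,im,o),open("w4.pkl","wb"))
cv2.imwrite("pics/w4.png",cv2.resize(im[40:240,160:480],(800,500),interpolation=cv2.INTER_NEAREST))
```

```text
9.2 [615.7026909  175.31394177 127.65079482] [3.14027661e+00 1.29726625e-03 2.55290580e+00] [ 0.8162237  -0.05161132 -5.05658989]
```

View pics/w4.png

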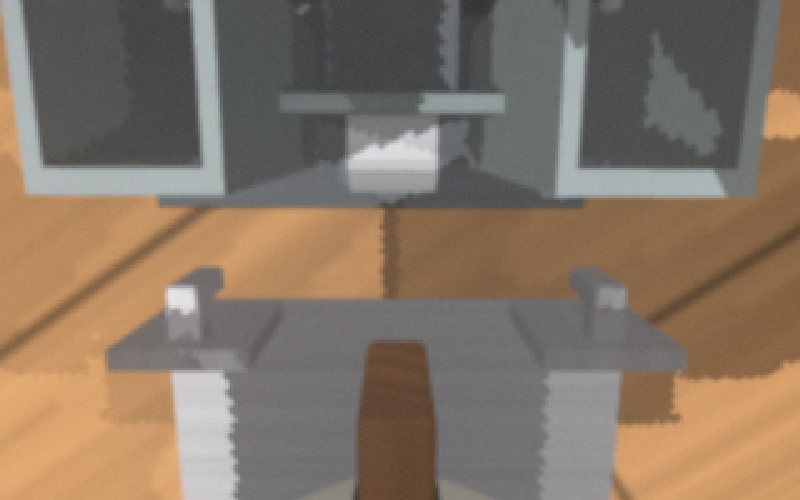

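The uprights' front corners are at (24,193) to (755,196) in the crop and the tabs at (182,290) and (611,290). About 1 mm sideways remains. I'll refine that with sub-pixel edges.

Run:
```python
import pickle,numpy as np,cv2
from h import *
c,im,o=pickle.load(open("w4.pkl","rb"))
L=cv2.GaussianBlur(im,(1,5),0).astype(float)
def edge(r0,r1,x0,x1):  # strongest colour step along x, subpixel centroid
    p=L[r0:r1,x0:x1].mean(0); d=np.abs(np.diff(p,axis=0)).sum(1); k=d.argmax();s=slice(max(0,k-2),k+3)
    return round(x0+.5+(np.arange(len(d))[s]*d[s]).sum()/d[s].sum(),2)
def vedge(c0,c1,y0,y1):
    p=L[y0:y1,c0:c1].mean(1); d=np.abs(np.diff(p,axis=0)).sum(1); k=d.argmax();s=slice(max(0,k-2),k+3)
    return round(y0+.5+(np.arange(len(d))[s]*d[s]).sum()/d[s].sum(),2)
print("upr",[edge(110,115,*w) for w in((163,176),(244,256),(376,388),(455,470))])
print("tab",[edge(156,161,*w) for w in((221,231),(235,243),(394,402),(407,415))])
print("uprows",vedge(175,205,113,123),vedge(210,240,113,123),vedge(390,415,113,123),vedge(425,443,113,123))
print("cheek rows",vedge(206,222,183,194),vedge(415,430,183,194),"tab rear",vedge(228,237,150,159),vedge(400,408,150,159))
```

```text
upr [np.float64(168.86), np.float64(249.19), np.float64(381.95), np.float64(461.99)]
tab [np.float64(225.93), np.float64(237.77), np.float64(398.31), np.float64(409.9)]
uprows 117.56 117.56 118.29 118.44
cheek rows 187.81 188.21 tab rear 154.37 154.34
```

Call:
jog_arm:
  targets:
    - {"xyz": [0.08, -0.01, 0], "spin": 0}
    - {"xyz": [0.08, 0, 0], "spin": 0}
    - {"xyz": [0.03, 0, 0], "spin": 0}
    - {"xyz": [0.02, 0, 0], "spin": 0}
    - {"xyz": [0.015, 0, 0], "spin": 0}
    - {"xyz": [0.015, 0, 0], "spin": 0}
    - {"xyz": [0.01, 0, 0], "spin": 0}
    - {"xyz": [0, 0, 0], "spin": 0}
    - {"xyz": [0, 0, 0], "spin": 0}
    - {"xyz": [0, 0, 0], "spin": 0}

```text
time: 10.5
tool_pos: [598.1, 185.5, 126.7]
tcp_rot: [3.141, 0.0, 2.553]
contact_force: [-0.2, 0.1, -5.5]
grip_width: 13.7
finger_force: 30.0
```

Call:
jog_arm:
  targets:
    - {"xyz": [0.01, 0, 0], "spin": 0}
    - {"xyz": [0.01, 0, 0], "spin": 0}
    - {"xyz": [0.01, 0, 0], "spin": 0}
    - {"xyz": [0.01, 0, 0], "spin": 0}
    - {"xyz": [0.01, 0, 0], "spin": 0}
    - {"xyz": [0, 0, 0], "spin": 0}
    - {"xyz": [0, 0, 0], "spin": 0}
    - {"xyz": [0, 0, 0], "spin": 0}
    - {"xyz": [0, 0, 0], "spin": 0}
    - {"xyz": [0, 0, 0], "spin": 0}

```text
time: 11.75
tool_pos: [594.7, 187.8, 126.7]
tcp_rot: [3.142, -0.0, 2.553]
contact_force: [0.4, -0.3, -4.0]
grip_width: 13.7
finger_force: 30.0
```

Run:
```python
from plant import bot
from h import *
import pickle
o=bot.get_obs();c=bot.get_calibration("wrist");print(o["time"],o["tool_pos"],o["tcp_rot"],o["contact_force"],o["moment"])
im=bot.capture("wrist");pickle.dump((c,im,o),open("w5.pkl","wb"))
L=cv2.GaussianBlur(im,(1,5),0).astype(float)
def pk(p,x0):
    d=np.abs(np.diff(p,axis=0)).sum(1);return [(x0+i,int(d[i])) for i in range(len(d)) if d[i]>25]
print(pk(L[110:190,185:200].mean(1),110));print(pk(L[110:190,212:222].mean(1),110));print(pk(L[110:190,228:237].mean(1),110));print(pk(L[110:190,400:408].mean(1),110))
```

```text
11.75 [594.72483071 187.77929872 126.72063366] [ 3.14151486e+00 -3.63407084e-05  2.55272924e+00] [ 0.39178231 -0.26033793 -4.04765678] [-0.05280501 -0.02184089 -0.00220499]
[(168, 27), (169, 48), (170, 56), (171, 41), (179, 29), (180, 35), (181, 25)]
[(168, 32), (169, 64), (170, 77), (171, 58), (172, 27), (179, 40), (180, 53), (181, 44), (187, 36), (188, 34)]
[(168, 26), (169, 59), (170, 79), (171, 65), (172, 33), (179, 31), (180, 43), (181, 41), (182, 29), (186, 46), (187, 74), (188, 70)]
[(187, 31), (188, 30)]
```

Call:
jog_arm:
  targets:
    - {"xyz": [0.01, 0, 0], "spin": 0}
    - {"xyz": [0.01, 0, 0], "spin": 0}
    - {"xyz": [0.01, 0, 0], "spin": 0}
    - {"xyz": [0.01, 0, 0], "spin": 0}
    - {"xyz": [0.006, 0, 0], "spin": 0}
    - {"xyz": [0.006, 0, 0], "spin": 0}
    - {"xyz": [0, 0, 0], "spin": 0}
    - {"xyz": [0, 0, 0], "spin": 0}
    - {"xyz": [0, 0, 0], "spin": 0}
    - {"xyz": [0, 0, 0], "spin": 0}

```text
time: 13.05
tool_pos: [591.4, 190.0, 126.8]
tcp_rot: [3.141, 0.0, 2.553]
contact_force: [1.3, -1.1, -5.8]
grip_width: 14.0
finger_force: 30.0
```

Call:
jog_arm:
  targets:
    - {"xyz": [0.005, 0, 0], "spin": 0}
    - {"xyz": [0.005, 0, 0], "spin": 0}
    - {"xyz": [0, 0, 0], "spin": 0}
    - {"xyz": [0, 0, 0], "spin": 0}
    - {"xyz": [0, 0, 0], "spin": 0}
    - {"xyz": [0, 0, 0], "spin": 0}
    - {"xyz": [0, 0, 0], "spin": 0}
    - {"xyz": [0, 0, 0], "spin": 0}
    - {"xyz": [0, 0, 0], "spin": 0}
    - {"xyz": [0, 0, 0], "spin": 0}

```text
time: 14.3
tool_pos: [591.3, 190.0, 126.8]
tcp_rot: [3.141, 0.001, 2.552]
contact_force: [5.1, -3.0, -6.2]
grip_width: 14.0
finger_force: 30.0
```

Call:
jog_arm:
  targets:
    - {"xyz": [-0.01, 0, 0], "spin": 0}
    - {"xyz": [0, 0, 0.03], "spin": 0}
    - {"xyz": [0, 0, 0.03], "spin": 0}
    - {"xyz": [0, 0, 0.02], "spin": 0}
    - {"xyz": [0, 0, 0.02], "spin": 0}
    - {"xyz": [0, 0, 0.015], "spin": 0}
    - {"xyz": [0, 0, 0.015], "spin": 0}
    - {"xyz": [0, 0, 0], "spin": 0}
    - {"xyz": [0, 0, 0], "spin": 0}
    - {"xyz": [0, 0, 0], "spin": 0}

```text
time: 15.55
tool_pos: [591.3, 190.0, 116.2]
tcp_rot: [3.142, 0.0, 2.553]
contact_force: [3.9, -2.2, -5.6]
grip_width: 13.6
finger_force: 30.0
```

Call:
jog_arm:
  targets:
    - {"xyz": [0, 0, 0.013], "spin": 0}
    - {"xyz": [0, 0, 0.013], "spin": 0}
    - {"xyz": [0, 0, 0.013], "spin": 0}
    - {"xyz": [0, 0, 0.013], "spin": 0}
    - {"xyz": [0, 0, 0.013], "spin": 0}
    - {"xyz": [0, 0, 0.013], "spin": 0}
    - {"xyz": [0, 0, 0.013], "spin": 0}
    - {"xyz": [0, 0, 0.013], "spin": 0}
    - {"xyz": [0, 0, 0], "spin": 0}
    - {"xyz": [0, 0, 0], "spin": 0}

```text
time: 16.8
tool_pos: [591.5, 190.1, 108.0]
tcp_rot: [3.141, 0.0, 2.553]
contact_force: [4.7, -3.0, 3.6]
grip_width: 13.5
finger_force: 30.0
```

Call:
jog_arm:
  targets:
    - {"xyz": [0, 0, 0.012], "spin": 0}
    - {"xyz": [0, 0, 0], "spin": 0}
    - {"xyz": [0, 0, 0.012], "spin": 0}
    - {"xyz": [0, 0, 0], "spin": 0}
    - {"xyz": [0, 0, 0.012], "spin": 0}
    - {"xyz": [0, 0, 0], "spin": 0}
    - {"xyz": [0, 0, 0.012], "spin": 0}
    - {"xyz": [0, 0, 0], "spin": 0}
    - {"xyz": [0, 0, 0], "spin": 0}
    - {"xyz": [0, 0, 0], "spin": 0}

```text
time: 18.05
tool_pos: [591.1, 189.8, 103.2]
tcp_rot: [-3.141, -0.0, 2.553]
contact_force: [5.2, -2.5, -1.8]
grip_width: 13.8
finger_force: 30.0
```

Call:
jog_arm:
  targets:
    - {"xyz": [0, 0, 0.008], "spin": 0}
    - {"xyz": [0, 0, 0], "spin": 0}
    - {"xyz": [0, 0, 0.008], "spin": 0}
    - {"xyz": [0, 0, 0], "spin": 0}
    - {"xyz": [0, 0, 0], "spin": 0}
    - {"xyz": [0, 0, 0], "spin": 0}
    - {"xyz": [0, 0, 0], "spin": 0}
    - {"xyz": [0, 0, 0], "spin": 0}
    - {"xyz": [0, 0, 0], "spin": 0}
    - {"xyz": [0, 0, 0], "spin": 0}

```text
time: 19.3
tool_pos: [590.9, 189.7, 101.3]
tcp_rot: [-3.14, -0.001, 2.553]
contact_force: [5.6, -3.1, -5.4]
grip_width: 13.8
finger_force: 30.0
```

Call:
jog_arm:
  targets:
    - {"xyz": [0, 0, 0.008], "spin": 0}
    - {"xyz": [0, 0, 0], "spin": 0}
    - {"xyz": [0, 0, 0.006], "spin": 0}
    - {"xyz": [0, 0, 0], "spin": 0}
    - {"xyz": [0, 0, 0], "spin": 0}
    - {"xyz": [0, 0, 0], "spin": 0}
    - {"xyz": [0, 0, 0], "spin": 0}
    - {"xyz": [0, 0, 0], "spin": 0}
    - {"xyz": [0, 0, 0], "spin": 0}
    - {"xyz": [0, 0, 0], "spin": 0}

```text
time: 20.55
tool_pos: [591.0, 189.7, 100.8]
tcp_rot: [-3.14, -0.001, 2.552]
contact_force: [5.0, -3.7, -2.4]
grip_width: 13.6
finger_force: 30.0
```

Resistance is starting, so I'll press a little more.

Call:
jog_arm:
  targets:
    - {"xyz": [0, 0, 0.006], "spin": 0}
    - {"xyz": [0, 0, 0], "spin": 0}
    - {"xyz": [0, 0, 0.004], "spin": 0}
    - {"xyz": [0, 0, 0], "spin": 0}
    - {"xyz": [0, 0, 0], "spin": 0}
    - {"xyz": [0, 0, 0], "spin": 0}
    - {"xyz": [0, 0, 0], "spin": 0}
    - {"xyz": [0, 0, 0], "spin": 0}
    - {"xyz": [0, 0, 0], "spin": 0}
    - {"xyz": [0, 0, 0], "spin": 0}

```text
time: 21.8
tool_pos: [591.0, 189.7, 100.6]
tcp_rot: [-3.141, -0.001, 2.552]
contact_force: [4.1, -3.9, 2.4]
grip_width: 13.8
finger_force: 30.0
```

Call:
jog_arm:
  targets:
    - {"xyz": [0, 0, 0.008], "spin": 0}
    - {"xyz": [0, 0, 0], "spin": 0}
    - {"xyz": [0, 0, 0.006], "spin": 0}
    - {"xyz": [0, 0, 0], "spin": 0}
    - {"xyz": [0, 0, 0], "spin": 0}
    - {"xyz": [0, 0, 0], "spin": 0}
    - {"xyz": [0, 0, 0], "spin": 0}
    - {"xyz": [0, 0, 0], "spin": 0}
    - {"xyz": [0, 0, 0], "spin": 0}
    - {"xyz": [0, 0, 0], "spin": 0}

```text
time: 23.05
tool_pos: [591.1, 189.7, 100.5]
tcp_rot: [-3.141, -0.0, 2.552]
contact_force: [2.0, -4.7, 7.7]
grip_width: 13.7
finger_force: 30.0
```

Run:
```python
from plant import bot
from h import *
s=bot.capture("scene");w=bot.capture("wrist")
c=np.vstack([cv2.resize(w[100:260,180:460],(525,300)),cv2.resize(s[150:230,310:450],(525,300),interpolation=cv2.INTER_CUBIC)])
cv2.imwrite("pics/w6.png",c);print(bot.get_obs()["contact_force"],bot.get_obs()["tool_pos"])
```

```text
[ 2.502312   -4.90780527  7.71264194] [591.08832389 189.66098103 100.4860021 ]
```

View pics/w6.png

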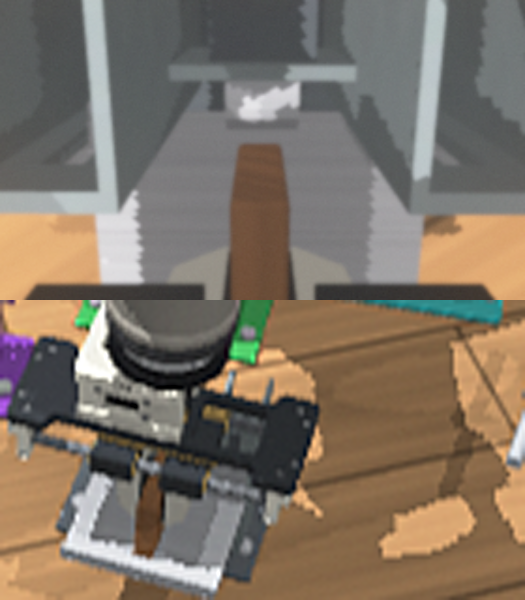

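The catch nose now stands over the plate's rear edge (wrist view at about (262,108)), and the stop is hard. A small upward tug will test the lock.

Call:
jog_arm:
  targets:
    - {"xyz": [0, 0, -0.01], "spin": 0}
    - {"xyz": [0, 0, -0.01], "spin": 0}
    - {"xyz": [0, 0, -0.01], "spin": 0}
    - {"xyz": [0, 0, -0.01], "spin": 0}
    - {"xyz": [0, 0, -0.01], "spin": 0}
    - {"xyz": [0, 0, 0], "spin": 0}
    - {"xyz": [0, 0, 0], "spin": 0}
    - {"xyz": [0, 0, 0], "spin": 0}
    - {"xyz": [0, 0, 0], "spin": 0}
    - {"xyz": [0, 0, 0], "spin": 0}

```text
time: 24.4
tool_pos: [590.8, 189.5, 101.3]
tcp_rot: [-3.139, -0.001, 2.553]
contact_force: [7.8, -2.5, -9.7]
grip_width: 13.6
finger_force: 30.0
```

Call:
jog_arm:
  targets:
    - {"xyz": [-0.005, 0, 0.012], "spin": 0}
    - {"xyz": [0, 0, 0.012], "spin": 0}
    - {"xyz": [0, 0, 0.01], "spin": 0}
    - {"xyz": [0, 0, 0], "spin": 0}
    - {"xyz": [0, 0, 0], "spin": 0}
    - {"xyz": [0, 0, 0], "spin": 0}
    - {"xyz": [0, 0, 0], "spin": 0}
    - {"xyz": [0, 0, 0], "spin": 0}
    - {"xyz": [0, 0, 0], "spin": 0}
    - {"xyz": [0, 0, 0], "spin": 0}

```text
time: 25.65
tool_pos: [591.0, 189.6, 100.7]
tcp_rot: [-3.14, -0.001, 2.553]
contact_force: [1.1, -3.7, -0.1]
grip_width: 13.8
finger_force: 30.0
```

Call:
jog_arm:
  targets:
    - {"xyz": [0, 0, 0], "spin": 0}
    - {"xyz": [0, 0, 0], "spin": 0}
    - {"xyz": [0, 0, 0], "spin": 0}
    - {"xyz": [0, 0, 0], "spin": 0}
    - {"xyz": [0, 0, 0], "spin": 0}
    - {"xyz": [0, 0, 0], "spin": 0}
    - {"xyz": [0, 0, 0], "spin": 0}
    - {"xyz": [0, 0, 0], "spin": 0}
    - {"xyz": [0, 0, 0], "spin": 0}
    - {"xyz": [0, 0, 0], "spin": 0}
  gripper: 70

```text
time: 26.9
tool_pos: [591.6, 189.9, 101.1]
tcp_rot: [3.142, -0.0, 2.553]
contact_force: [0.6, -0.8, 0.3]
grip_width: 64.3
finger_force: 0.0
```

Call:
jog_arm:
  targets:
    - {"xyz": [0, 0, -0.1], "spin": 0}
    - {"xyz": [0, 0, -0.2], "spin": 0}
    - {"xyz": [0, 0, -0.3], "spin": 0}
    - {"xyz": [0, 0, -0.3], "spin": 0}
    - {"xyz": [0, 0, -0.3], "spin": 0}
    - {"xyz": [0, 0, -0.2], "spin": 0}
    - {"xyz": [0, 0, 0], "spin": 0}
    - {"xyz": [0, 0, 0], "spin": 0}
    - {"xyz": [0, 0, 0], "spin": 0}
    - {"xyz": [0, 0, 0], "spin": 0}

```text
time: 28.15
tool_pos: [591.3, 189.8, 212.4]
tcp_rot: [-3.141, -0.001, 2.553]
contact_force: [-0.2, -0.0, 0.9]
grip_width: 64.3
finger_force: 0.0
```

Run:
```python
from plant import bot
from h import *
import pickle
o=bot.get_obs();c=bot.get_calibration("wrist");im=bot.capture("wrist");cv2.imwrite("pics/w7.png",im);s=bot.get_calibration("scene")
print(o["time"],o["tool_pos"],o["contact_force"])
R=Ro.from_euler("z",2.553);e=R.apply([1,0,0])
O=np.array([591.2,189.8,0])+44*e
# predicted upright front corners, bracket front lip and rib ends for seat z~72
for z0 in(72,):
  for n,p in(("lipL",(-85,55,13)),("lipR",(-85,-55,13)),("rib front",(-71,0,62)),("rib rear",(-9,0,62))): print(n,proj(c,O+R.apply(p)+[0,0,z0]).round(1))
h=cv2.cvtColor(im,cv2.COLOR_BGR2HSV)
m=cv2.inRange(h,(0,110,40),(13,255,170))
x=cv2.connectedComponentsWithStats(m)
for a in x[2][1:]:
    if a[4]>250: print("brown",a)
```

```text
28.15 [591.33811204 189.82741381 212.35042595] [-0.19047631 -0.01677829  0.86359639]
lipL [262.6 226.7]
lipR [373.5 226.7]
rib front [318.  234.7]
rib rear [318.1 160.8]
brown [ 461  225   85   47 1015]
brown [ 99 234  46  29 369]
brown [339 308  58  29 852]
```

Run:
```python
from h import *
im=cv2.imread("pics/w7.png");h=cv2.cvtColor(im,cv2.COLOR_BGR2HSV)
for r in(150,156,160,165,180,200,220): print(r,[tuple(int(v) for v in h[r,x]) for x in range(300,338,5)])
for r in(180,210):
    p=h[r,240:400,1].astype(int);print(r,[240+i for i in range(159) if abs(p[i+1]-p[i])>25])
print([(y,tuple(int(v) for v in h[y,318])) for y in range(100,170,4)])
```

```text
150 [(128, 5, 188), (130, 4, 186), (3, 19, 161), (12, 101, 101), (12, 104, 101), (10, 33, 115), (105, 4, 137), (140, 6, 137)]
156 [(135, 5, 190), (105, 3, 189), (10, 46, 140), (11, 95, 99), (11, 97, 100), (12, 66, 108), (135, 4, 138), (140, 6, 139)]
160 [(132, 7, 190), (138, 7, 187), (10, 53, 115), (11, 97, 97), (11, 91, 98), (11, 75, 102), (150, 2, 137), (135, 4, 137)]
165 [(130, 4, 192), (135, 3, 191), (12, 83, 110), (11, 94, 103), (12, 99, 98), (12, 88, 102), (140, 6, 139), (135, 4, 139)]
180 [(135, 3, 187), (130, 4, 190), (11, 65, 113), (11, 100, 105), (10, 88, 102), (11, 83, 105), (150, 2, 139), (135, 4, 139)]
200 [(143, 5, 187), (158, 5, 188), (11, 62, 119), (11, 104, 108), (11, 98, 104), (11, 79, 110), (173, 7, 141), (165, 7, 141)]
220 [(165, 6, 157), (20, 5, 157), (11, 112, 173), (12, 134, 190), (12, 131, 183), (11, 98, 151), (0, 8, 158), (162, 8, 159)]
180 [260, 261, 262, 309, 310, 325, 326, 373, 374]
210 [263, 264, 309, 310, 324, 325, 370, 371, 372]
[(100, (45, 7, 69)), (104, (60, 7, 71)), (108, (120, 4, 67)), (112, (105, 8, 68)), (116, (120, 7, 70)), (120, (90, 9, 88)), (124, (120, 5, 102)), (128, (160, 6, 120)), (132, (128, 5, 209)), (136, (140, 4, 189)), (140, (130, 5, 152)), (144, (120, 5, 215)), (148, (9, 69, 103)), (152, (12, 99, 100)), (156, (11, 94, 98)), (160, (12, 93, 99)), (164, (11, 93, 101)), (168, (12, 95, 97))]
```

```bash
python3 -c "
from plant import bot
print(bot.close_job())"
```

```text
the job is handed in; nothing more can be done
None
```

The two-tab bracket hangs in the grey uprights, pressed down to its stop and released. An upward tug was held by the catch, and the job was handed in at about 28 s; no verdict came back.

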